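# Put a catch cup under the screw dispenser and shut its chute gate

## Task

Take only the top cup off the leaning stack, leaving the other two nested in the stand, and set it down upright, without dropping it, in the middle of the black pad under the dispenser's chute. Then, with the cup in place to catch strays, push the chute gate by its red tab all the way shut until the orange spring catch clicks up behind it. Leave everything else on the bench where it is.

Things in the scene. Friction and masses are not known exactly. Their poses are not given: they have to be found in the camera images.
- cup_top: Uppermost of three identical nested blue cups: 45 mm tall, 30 g, walls 2 mm, solid base 15 mm thick, foot 34 mm across, flaring to 48 mm at 35 mm height; the top 9 mm is a straight rim band 54 mm across. Origin: centre of the underside; z along its axis to the mouth. The cups fit loosely (about 1 mm play, so it may lean a few degrees more) and slide apart along the axis; each stands 15 mm further out than the one below
- cup_mid: The second cup, nested under cup_top; same shape and origin. Between cup_top's rim band and this cup's rim a gap of only 6 mm shows: fingers outside the stack reaching more than 15 mm below cup_top's rim, along the axis, clasp this cup too. It must stay in the stack
- cup_low: The lowest cup, sitting in the stand's socket; same shape and origin. It must stay in the stack
- cup_stand: Fixed grey stand holding the stack, which leans 35 degrees (0.61 rad) towards the stand's own -x side (towards the robot and to its right): the axis points along (-0.573, 0, 0.820) in the stand's frame. Origin on the bench, z up. Base plate x -0.058 to 0.102, y +-0.06. The centre of cup_top's rim is at about (-0.026, 0, 0.100) in the stand's frame, with free room to -x and to both sides (y)
- frame_bar (a point): Middle of the lower front edge of the grey cross bar of the stand's carrying frame, fixed, at (-0.004, 0, 0.200) in the stand's frame: the bar is 120 mm long (y), 12 mm deep (to +x) and 10 mm high, joined by two 8 mm wide arms at y = +-0.055 to two posts at x = 0.095. It crosses just above the top cup and bars a vertical approach to the stack
- dispenser: Fixed white screw dispenser with yellow bin, its chute facing its own -x. Origin on the bench, z up. Base plate 6 mm thick, x -0.16 to 0.12, y +-0.075. Housing x 0 to 0.12, y +-0.055, up to z 0.186; bin on it x 0.035 to 0.12, y +-0.06, up to z 0.236. Steel chute 54 mm wide, falling from z 0.11 at the housing to its lip at x -0.076, z 0.065 (side walls 14 mm high)
- pad (a point): Centre of the top face of the round black rubber pad, 72 mm across, just in front of the chute's lip; at (-0.11, 0, 0.008) in the dispenser's frame. The chute's lip ends 34 mm from this point towards the hopper, about 10 mm higher than the rim of a cup standing here
- gate_tab (a point): Centre of the top face of the red upright tab on the chute gate: 16 mm (dispenser's x) by 12 mm (dispenser's y), 32 mm tall, top 178 mm above the bench. It is at (-0.03, 0.06 - gate, 0.178) in the dispenser's frame: the gate slides straight along the dispenser's -y to shut. Free space beside the tab on both sides and in front of it
- gate (a joint): Travel of the chute gate in m: 0 fully open, growing as it shuts; hard stop at 0.060, fully shut. Slides against a steady friction of about 4 N; from about 0.042 to 0.051 the spring catch adds some 5 N; past about 0.056 the catch is behind it
- catch (a joint): Orange spring catch in front of the gate's guide, at (-0.017, -0.066, 0.130) in the dispenser's frame: 0 when sprung up, growing in m (up to about 0.004) while the gate's striker presses it down in passing; back to 0 when the gate is fully shut and caught
- solder_spool: grey metal solder spool standing on its flange, 56 mm across, 36 mm tall; origin at the centre of its underside. Bystander
- circuit_board: green circuit board lying flat, 80 x 60 mm, about 17 mm tall over its parts; origin at the centre of its underside. Bystander
- multimeter: orange and black handheld multimeter lying flat, 160 x 78 x 38 mm; origin at the centre of its underside. Bystander
- flux_jar: small amber jar with black cap, 48 mm across, 55 mm tall; origin at the centre of its underside. Bystander
- screwdriver: screwdriver lying on the bench, about 200 mm long; origin at the middle of its underside. Bystander
- carton: small open cardboard carton, 110 x 80 x 50 mm; origin at the centre of its underside. Bystander
- wire_reel: copper wire reel lying flat, 64 mm across, 24 mm tall; origin at the centre of its underside. Bystander

How it is judged (in metres and radians):
On the way, in this order (a step that is already met when the one before it is completed fails the run):
1. the top cup is lifted clear of the stack in the fingers, the other two still nested (distance between cup_top and cup_mid above 0.06 m and contact force between the fingers and cup_top above 0.1 N and distance of each of cup_mid, cup_low from where it was at the start of the episode below 0.008 m), for 0.1 s.
2. the cup stands upright and released in the middle of the pad (horizontal distance between cup_top and pad below 0.012 m and angle between cup_top's own z axis and vertical below 0.1 rad and z of cup_top in the frame of pad between -0.003 and 0.003 m and linear speed of cup_top below 0.02 m/s and contact force between the fingers and cup_top below 0.05 N and distance of each of cup_mid, cup_low from where it was at the start of the episode below 0.008 m), for 0.2 s.
3. the gate is fully shut and the catch has sprung up behind it (value of joint gate above 0.0545 m and value of joint catch below 0.0015 m), for 0.2 s.
At the end, for the whole second after the job is handed in: The top cup stands upright (within 0.1 rad), at rest and released on the black pad, its centre within 12 mm of the pad's; the gate is shut (joint beyond 54.5 mm) with the catch sprung back up (within 1.5 mm); the two other cups are within 8 mm of where they started (all of step 2 and all of step 3); the robot touches nothing.
It fails at once if the second or lowest cup was dragged out of its place (more than 8 mm) (distance of any of cup_mid, cup_low from where it was at the start of the episode above 0.008 m).
It fails at once if the cup was dropped (moving faster than 0.5 m/s out of the fingers) (linear speed of cup_top above 0.5 m/s and contact force between the fingers and cup_top below 0.05 N).
It fails at once if a bystander was moved more than 25 mm (distance of any of solder_spool, circuit_board, multimeter, flux_jar, screwdriver, carton, wire_reel from where it was at the start of the episode above 0.025 m).
It also fails if it takes over 70 s, if anything falls off the work surface, if the arm or the gripper's body presses on something with over 40 N, if the wrist force passes 120 N, or if a joint passes its speed limit or range.

## Robot

A 7-joint arm with a two-finger parallel gripper is mounted at the origin on the work surface. World frame = base frame: x ahead of the robot, y to its left, z up, the work surface at z = 0. Lengths are in mm, angles in rad, forces in N, time in s.
With the tool pointing down it reaches from about 350 to 900 mm from the base axis. Payload 19.9 kg.
Tool frame: the origin (TCP) lies on the centre line of the jaws, within the pads' length; the fingertips stand 17 mm ahead of it and the grasp point (between the pads) lies 2 mm behind it; z points along the fingers, y is the line along which they close (so a half turn about z gives the same grasp; the last joint's range is limited). The gripper opens to 94 mm and grips with 3 to 60 N. Pads are 16 mm wide; open, the fingers measure 119 mm over their backs; the gripper's body (75 mm by 177 mm) begins 78 mm behind the grasp point.
Start: joints at [-1.212, 0.417, -0.01, 1.614, 0.005, 1.111, -0.053], TCP at [243.259, 575.696, 222.425] pointing down, gripper open.
Joint ranges: [-2.81, 2.81], [-0.39, 2.02], [-1.27, 1.25], [0.06, 2.57], [-1.19, 4.33], [0.19, 2], [-2.82, 2.82]. Speed limits (rad/s): [1.89, 1.89, 2.39, 2.39, 3.01, 3.01, 3.01].

## Interface

Orientations are given as a unit quaternion [x, y, z, w].
In Python, from station import manip, vision gives the robot as it stands. The module is installed in compiled form; this text tells all that it offers.
- The arm moves only by the tool move_arm, never from a script. Its argument "series" is a list of rows, each a list of 5 numbers: the shift along the world's x, y, z in cm, then the turn about the world's z in degrees, then the closure in counts, from 0 (fully open) to 255 (shut). A call has 1 to 20 rows; each row is the pose to reach, as a shift and turn from the pose commanded when the call began; what a row does not reach only later rows make up. A row lasts 1/10 s, in which the tool goes at most 50 mm and 8.59 degrees, less where a joint would pass 70% of its speed; a pose out of reach is approached as far as the arm can. A call with a gripper value outside its range is refused whole. The fingers move at their own pace and stop on an object; the grip force is fixed at half the most. Time passes only in rows, so rows that repeat a pose let the fingers close. It gives the time, the measured TCP pose, the force, the opening and the grip force at its end, in the units of the state.
- manip.read_state(): the state, without advancing time (a new reading comes with each control period).
- vision.snapshot(name): name is "side" or "top"; returns a dict with "frame" (384x512x3 uint8, red, green, blue), "fovy" (degrees; the focal length in pixels is half the picture's height over the tangent of half this angle, whatever the lens; pixels are square), "cx", "cy" (the principal point, pixels), "k1" (the pictures are not rectified: a ray, as slopes to the right and down, at radius r is drawn at 1 + k1 r^2 times it, then the intrinsics apply), "R" (3x3) and "t" (3): a world point X has camera coordinates R X + t. Camera axes: x right, y down, z forward; pixel columns grow to the right and rows downward; lengths in mm; the calibration is good to about 2 mm. A picture is of the moment at which its call begins. There is no depth.
- manip.close_job(): hands the job in; it is judged then, once.
The state is a dict: "clock": time; "joint_pos": joint angles; "dq": joint speeds; "tau": joint torques, N m; "position": TCP position; "tcp_rot": TCP orientation; "force": force on the tool from outside, world axes, zero at the start; "ft_torque": the same for the moment, N m; "finger_gap": finger opening in mm; "grasp_force": force on a finger pad.
Only numpy, scipy, OpenCV 4.12 (cv2) and the standard library are available. Lean on these libraries where they do the work, as an engineer would, in place of code of your own. Each camera call takes 0.05 s, during which the arm holds its last target. There are 200 camera calls.

## Working session

There is one attempt and no reset: what is moved stays moved. The work goes in short steps, Python scripts to look and compute and a tool call to move; the robot and the scene stay as the last step left them, time stands still between calls to the robot, and variables do not carry over. Pictures are saved under pics/ and viewed, at most 10 in all, crops included, and the job is handed in when it is done.

Besides the shell and the picture viewer there is one more tool, called after "Emit:" in YAML: its name, and indented under it one key for each argument. move_arm: Moves the arm, as the interface text tells. Its arguments: {"type":"object","properties":{"series":{"type":"array","items":{"type":"array","items":{"type":"number"}}}},"required":["series"]}

```bash
mkdir -p pics; python3 - <<'E'
from station import manip, vision
import cv2,numpy as np
for n in("side","top"):
    s=vision.snapshot(n); cv2.imwrite(f"pics/{n}0.png",cv2.resize(s["frame"][...,::-1],(800,600),interpolation=cv2.INTER_CUBIC))
    print(n,{k:(np.round(v,3).tolist() if k!='frame' else 0) for k,v in s.items()})
s=manip.read_state();print({k:np.round(v,3).tolist() for k,v in s.items()})
E
```

```text
side {'frame': 0, 'fovy': 47.854, 'cx': 253.014, 'cy': 195.663, 'k1': -0.168, 'R': [[0.986, -0.167, 0.007], [-0.095, -0.595, -0.798], [0.137, 0.786, -0.603]], 't': [-541.791, 128.635, 1203.997]}
top {'frame': 0, 'fovy': 55.632, 'cx': 249.849, 'cy': 190.007, 'k1': -0.042, 'R': [[0.031, -1.0, 0.001], [-0.976, -0.031, -0.215], [0.215, 0.006, -0.977]], 't': [-79.649, 557.754, 1094.038]}
{'clock': 0.1, 'joint_pos': [-1.212, 0.418, -0.01, 1.614, 0.005, 1.111, -0.053], 'dq': [0.002, -0.002, -0.001, -0.001, 0.001, -0.001, -0.0], 'tau': [0.002, -85.257, 0.641, -42.67, -0.049, 0.016, 0.0], 'position': [243.149, 575.42, 221.889], 'tcp_rot': [0.199, 0.98, -0.001, -0.0], 'force': [-1.202, 0.791, 0.041], 'ft_torque': [0.023, 0.031, -0.015], 'grasp_force': 0.0, 'finger_gap': 94.164}
```

View pics/side0.png

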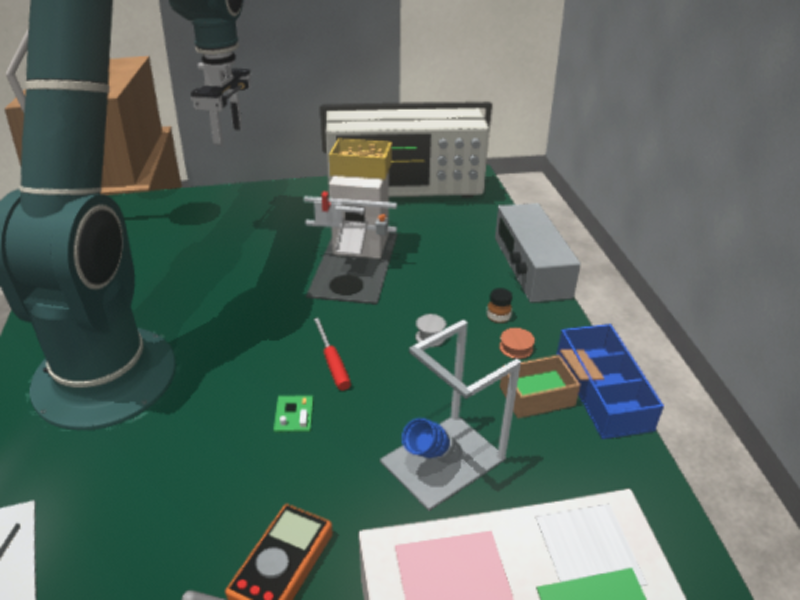

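View pics/top0.png

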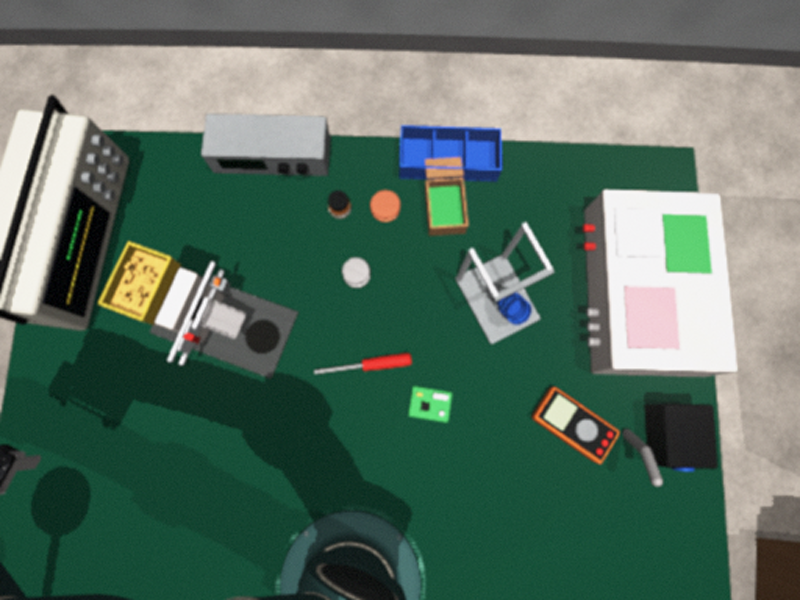

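Side view: the dispenser is at about (350,220), the stand at (445,460) and the blue mouth at (425,438). In the top view the pad is at (262,336) and the cup at (515,308). Next I'll crop closer.

```bash
cat > h.py <<'E'
import numpy as np,cv2
from station import manip,vision
def K(s):
    h=s["frame"].shape[0]; f=h/2/np.tan(np.radians(s["fovy"])/2); return f
def proj(s,X):
    c=np.atleast_2d(X)@np.array(s["R"]).T+np.array(s["t"]); p=c[:,:2]/c[:,2:]
    r2=(p**2).sum(1,keepdims=True); return p*(1+s["k1"]*r2)*K(s)+[s["cx"],s["cy"]]
def ray(s,uv):
    d=(np.array(uv,float)-[s["cx"],s["cy"]])/K(s); p=d.copy()
    for _ in range(30): p=d/(1+s["k1"]*(p@p))
    R=np.array(s["R"]); return -R.T@np.array(s["t"]), R.T@np.append(p,1)
def onz(s,uv,z):
    o,d=ray(s,uv); return o+d*(z-o[2])/d[2]
def tri(L):  # least squares meeting point of rays
    A=0;b=0
    for s,uv in L:
        o,d=ray(s,uv); d=d/np.linalg.norm(d); P=np.eye(3)-np.outer(d,d); A=A+P;b=b+P@o
    return np.linalg.solve(A,b)
def frame(p,X): # p=(x,y,yaw) local->world
    c,s=np.cos(p[2]),np.sin(p[2]); X=np.atleast_2d(X)
    return np.c_[p[0]+c*X[:,0]-s*X[:,1],p[1]+s*X[:,0]+c*X[:,1],X[:,2]]
def tile(img,x,y,w,h,k):
    t=cv2.resize(img[y:y+h,x:x+w,::-1],(w*k,h*k),interpolation=cv2.INTER_CUBIC)
    for u in range((-x)%10,w,10): cv2.putText(t,str(x+u),(u*k,8),0,.3,(255,255,255),1) if (x+u)%20==0 else 0; cv2.line(t,(u*k,0),(u*k,4),(0,255,255),1)
    for v in range((-y)%10,h,10): cv2.putText(t,str(y+v),(5,v*k+3),0,.3,(255,255,255),1) if (y+v)%20==0 else 0; cv2.line(t,(0,v*k),(4,v*k),(0,255,255),1)
    return t
E
python3 - <<'E'
from h import *
import pickle
S={n:vision.snapshot(n) for n in("side","top")}; pickle.dump(S,open("S0.pkl","wb"))
a=tile(S["side"]["frame"],235,195,100,75+25,4); b=tile(S["side"]["frame"],190,85,75,115,4)
c=tile(S["top"]["frame"],280,135,90,90,4); d=tile(S["top"]["frame"],60,145,140,100,4)
def pad(t,w,h): o=np.zeros((h,w,3),np.uint8); o[:t.shape[0],:t.shape[1]]=t[:h,:w]; return o
A=np.hstack([pad(a,400,600)[:], pad(b,300,600)]); a2=tile(S["side"]["frame"],235,270,100,50,4)
A[400:,:400]=pad(a2,400,200); cv2.imwrite("pics/A.png",A)
B=np.hstack([pad(c,360,500),pad(cv2.resize(d,None,fx=.78,fy=.78),440,500)]); B[365:500,:100]=cv2.resize(S["side"]["frame"][30:100,115:167,::-1],(100,135)); cv2.imwrite("pics/B.png",B)
E
```

```text
(no output)
```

View pics/A.png

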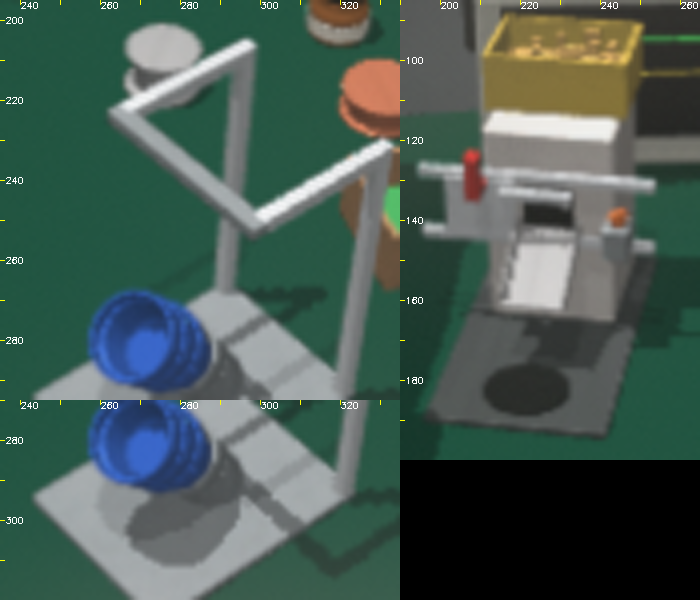

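View pics/B.png

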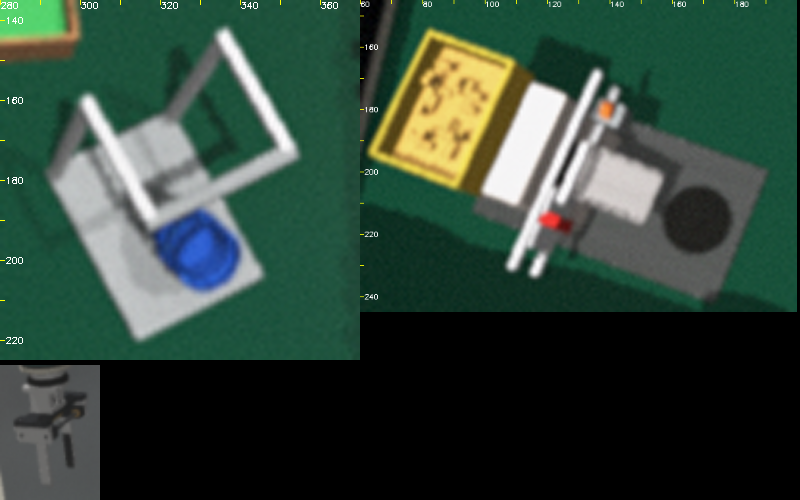

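Picture A shows, in the side view, the bar's front edge from (262.5,224.5) to (298.8,254.2), the pad at (221.5,182.5) and the tab at (207.5,123). Picture B shows, in the top view, the bar from (318,191) to (354.5,174), the pad at (168,215) and the tab at (120.3,215). The gripper body is long along the closing line.

```bash
python3 - <<'E'
from h import *
import pickle
from scipy.optimize import least_squares
S=pickle.load(open("S0.pkl","rb"))
st=[("side",243.5,294.4,-58,60,6),("side",275.2,323.8,-58,-60,6),("side",323.5,293.2,102,-60,6),("side",262.5,224.5,-4,60,200),("side",298.8,254.2,-4,-60,200),
("top",345.8,203.3,-58,-60,6),("top",314.2,220,-58,60,6),("top",292.5,178,102,60,6),("top",318,191.5,-4,60,200),("top",354.5,174.3,-4,-60,200)]
di=[("side",221.5,182.5,-110,0,8),("side",197,189.5,-160,75,6),("side",241.75,194.25,-160,-75,6),("side",207.5,123.2,-30,60,178),
("top",168,215.2,-110,0,8),("top",190.8,199.5,-160,-75,6),("top",172.2,241.2,-160,75,6),("top",120.3,214.9,-30,60,178),
("top",110.6,164.2,35,-60,236),("top",90.4,205.3,35,60,236),("top",82.4,154.6,120,-60,236),("top",63.2,194.7,120,60,236)]
for nm,P,g in(("stand",st,[600,-150,.47]),("disp",di,[500,400,1.2])):
    def r(p): return np.concatenate([proj(S[a],frame(p,[x,y,z]))[0]-[u,v] for a,u,v,x,y,z in P])
    o=least_squares(r,g,loss="soft_l1"); print(nm,o.x.round(3)); print(r(o.x).reshape(-1,2).round(1).tolist())
    np.save(nm+".npy",o.x)
    for L in ([[-26,0,100],[-42,0,100],[-4,0,200]] if nm=="stand" else [[-110,0,8],[-30,60,178],[-30,0,178],[-76,0,65]]): print(L,frame(o.x,L).round(1))
q=np.load("stand.npy")
for s in S: print(s,"rim c",proj(S[s],frame(q,[-26,0,100])))
print("tri pad",tri([(S["side"],(221.5,182.5)),(S["top"],(168,215.2))]),"tab",tri([(S["side"],(207.5,123.2)),(S["top"],(120.3,214.9))]))
E
```

```text
stand [ 5.58888e+02 -2.99708e+02  4.96000e-01]
[[-0.0, -0.0], [-0.1, 2.4], [1.0, -0.2], [-0.2, 1.4], [0.2, 2.0], [-0.2, 0.2], [-0.3, -0.3], [-1.5, -0.7], [-1.4, 1.4], [-0.7, -0.0]]
[-26, 0, 100] [[ 536.  -312.1  100. ]]
[-42, 0, 100] [[ 522.  -319.7  100. ]]
[-4, 0, 200] [[ 555.4 -301.6  200. ]]
disp [513.824 308.348   1.253]
[[0.3, -0.4], [-1.1, -0.2], [-0.1, -0.5], [-0.5, 0.3], [0.0, -0.3], [-0.0, -0.4], [1.3, 0.7], [0.2, 1.2], [-0.9, -0.0], [0.7, -0.6], [-0.3, -0.5], [-0.1, -0.6]]
[-110, 0, 8] [[479.5 203.8   8. ]]
[-30, 60, 178] [[447.5 298.6 178. ]]
[-30, 0, 178] [[504.5 279.8 178. ]]
[-76, 0, 65] [[490.1 236.1  65. ]]
side rim c [[270.4757229  276.93230485]]
top rim c [[331.38142419 197.41483418]]
tri pad [478.6968672  204.25777531   6.26659444] tab [450.00753497 299.16907696 178.92597468]
```

```bash
python3 - <<'E'
from h import *
import pickle
S=pickle.load(open("S0.pkl","rb")); q=np.load("stand.npy")
a=np.array([-.573,0,.82]);u=np.array([-.82,0,-.573]);c=np.array([-26,0,100.])
th=np.linspace(0,2*np.pi,60)[:,None]
T=[]
for n,(x,y,w,h) in(("side",(235,215,80,110)),("top",(290,155,80,80))):
    k=5; t=tile(S[n]["frame"],x,y,w,h,k)
    for off,col in((0,(0,255,255)),(-9,(0,160,255)),(-15,(0,0,255))):
        P=c+a*off+27*(np.cos(th)*u+np.sin(th)*[0,1,0])
        cv2.polylines(t,[((proj(S[n],frame(q,P))+.5-[x,y])*k).astype(int)],1,col,1)
    P=np.array([[-4,60,200],[-4,-60,200],[-4,-60,210],[-4,60,210]],float)
    cv2.polylines(t,[((proj(S[n],frame(q,P))+.5-[x,y])*k).astype(int)],1,(255,0,255),1)
    T.append(np.vstack([t,np.zeros((560-t.shape[0],400,3),np.uint8)]))
cv2.imwrite("pics/C.png",np.hstack(T))
E
```

```text
(no output)
```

View pics/C.png

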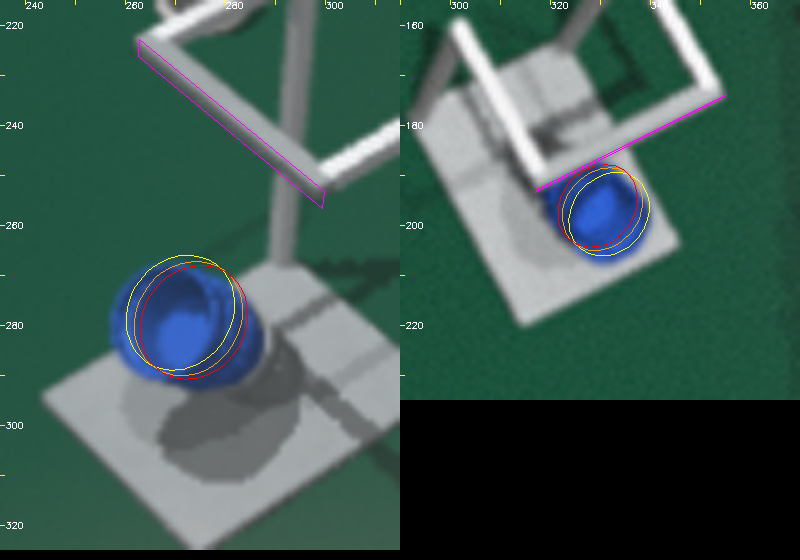

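Emit:
move_arm:
  series:
    - [0,0,8,0,0]
    - [0,0,16,0,0]
    - [2,-4,16,-8,0]
    - [5,-8,16,-16,0]
    - [8,-13,16,-24,0]
    - [12,-18,16,-32,0]
    - [15,-23,16,-40,0]
    - [18,-28,16,-48,0]
    - [20,-33,16,-56,0]
    - [22,-38,16,-64,0]
    - [24,-43,16,-72,0]
    - [25,-48,16,-80,0]
    - [26,-53,16,-88,0]
    - [27,-58,16,-96,0]
    - [27,-63,16,-104,0]
    - [27,-68,16,-112,0]
    - [27,-73,16,-120,0]
    - [27.2,-78,16,-128.4,0]
    - [27.2,-84,16,-128.4,0]
    - [27.2,-89,16,-128.4,0]

```text
clock: 2.2
position: [514.0, -238.5, 382.5]
tcp_rot: [0.969, 0.248, 0.0, -0.0]
force: [1.5, 0.4, 0.5]
finger_gap: 94.1
grasp_force: 0.0
```

Picture C: the predicted bar edges match. The real rim lies a bit further towards −x and lower than predicted (side view left edge ≈256, top view bottom edge ≈207.5), which is consistent with extra lean. I'll fit it from the blue mask.

```bash
python3 - <<'E'
from h import *
import pickle
S=pickle.load(open("S0.pkl","rb")); q=np.load("stand.npy")
ext={}
for n,(x,y,w,h) in(("side",(245,255,45,45)),("top",(312,180,35,35))):
    f=S[n]["frame"][y:y+h,x:x+w].astype(int); m=(f[...,2]>f[...,0]+35)&(f[...,2]>f[...,1]+15)
    v,u=np.nonzero(m); u=u+x; v=v+y
    D=np.array([[np.cos(t),np.sin(t)] for t in np.radians(range(0,360,30))]); ext[n]=(D,(np.c_[u,v]@D.T).max(0)); print(n,u.min(),u.max(),v.min(),v.max())
th=np.linspace(0,2*np.pi,90)[:,None]
def model(dl,sx,sy,sz,n):
    A=[]
    for i,l in enumerate((.611+dl,.611,.611)):
        a=np.array([-np.sin(l),0,np.cos(l)]);u=np.array([-np.cos(l),0,-np.sin(l)])
        base=np.array([-.2-.573*-15*0,0,63.1])-np.array([-.573,0,.82])*15*i
        for o in(45,36): A.append(base+a*o+27*(np.cos(th)*u+np.sin(th)*[0,1,0]))
    P=np.vstack(A)+[sx,sy,sz]
    return (proj(S[n],frame(q,P))@ext[n][0].T).max(0)-ext[n][1]
from scipy.optimize import least_squares
r=lambda p:np.concatenate([model(*p,n) for n in S])
for fix in((1,0,0,0),(1,1,1,0),(1,1,1,1)):
    f=np.array(fix,float); o=least_squares(lambda p:r(p*f*[.01,1,1,1])+0,[1,0.1,.1,.1],loss="soft_l1")
    p=o.x*f*[.01,1,1,1]; print(p.round(3),o.cost.round(2),r(p).round(1).tolist())
E
```

```text
side 257 287 267 292
top 318 339 187 207
[0.199 0.    0.    0.   ] 10.88 [1.1, 0.6, 0.8, 1.1, 0.5, -0.9, -1.2, -1.9, -1.6, -0.6, 1.1, 2.1, 0.8, -0.4, -0.7, 0.2, 0.2, 0.3, 0.2, 1.0, 2.9, 1.9, 0.6, -0.1]
[ 0.085 -4.126  1.611  0.   ] 4.03 [-0.7, -0.8, 0.3, 1.5, -0.2, -0.6, -0.1, -0.7, -0.4, -0.0, -0.2, 0.3, 0.8, 0.0, 0.0, 0.8, 0.5, 0.8, -0.0, 0.1, 1.6, 0.6, -0.5, -0.3]
[ 0.101 -4.317  1.323  1.55 ] 3.73 [-0.7, -0.9, 0.0, 1.2, -0.2, -0.5, -0.0, -0.5, -0.2, 0.1, 0.1, 0.5, 1.1, 0.2, 0.2, 0.9, 0.4, 0.6, -0.2, -0.0, 1.6, 0.7, -0.3, -0.1]
```

Emit:
move_arm:
  series:
    - [0,-4,0,0,0]
    - [0,-8.4,0,0,0]
    - [0,-8.4,0,0,0]

```text
clock: 2.5
position: [512.0, -326.3, 381.9]
tcp_rot: [0.97, 0.244, -0.001, 0.001]
force: [-0.9, 0.4, -0.1]
finger_gap: 94.1
grasp_force: 0.0
```

Emit:
move_arm:
  series:
    - [0,0,0,0,0]
    - [0,0,0,0,0]

```text
clock: 2.7
position: [514.6, -319.7, 382.3]
tcp_rot: [0.969, 0.248, 0.0, -0.0]
force: [0.3, 0.6, -1.3]
finger_gap: 93.9
grasp_force: 0.0
```

Emit:
move_arm:
  series:
    - [0,-0.3,-5,0,0]
    - [0,-0.3,-10,0,0]
    - [0,-0.3,-15,0,0]
    - [0,-0.3,-20,0,0]
    - [0,-0.3,-24,0,0]
    - [0,-0.3,-25,0,0]
    - [0,-0.3,-26,0,0]
    - [0,-0.3,-27,0,0]
    - [0,-0.3,-28,0,0]
    - [0,-0.3,-28.2,0,0]
    - [0,-0.3,-28.2,0,0]

```text
clock: 3.8
position: [514.3, -323.8, 100.7]
tcp_rot: [0.969, 0.248, 0.0, 0.0]
force: [0.5, -0.2, 0.7]
finger_gap: 94.1
grasp_force: 0.0
```

```bash
python3 - <<'E'
from h import *
s=manip.read_state(); print(np.round(s["position"],1),np.round(s["force"],1))
T=[]
for n,(x,y,w,h) in(("side",(225,190,80,110)),("top",(290,145,80,80))):
    t=tile(vision.snapshot(n)["frame"],x,y,w,h,5); T.append(np.vstack([t,np.zeros((560-t.shape[0],400,3),np.uint8)]))
cv2.imwrite("pics/D.png",np.hstack(T))
E
```

```text
[ 514.3 -323.8  100.7] [ 0.5 -0.2  0.7]
```

View pics/D.png

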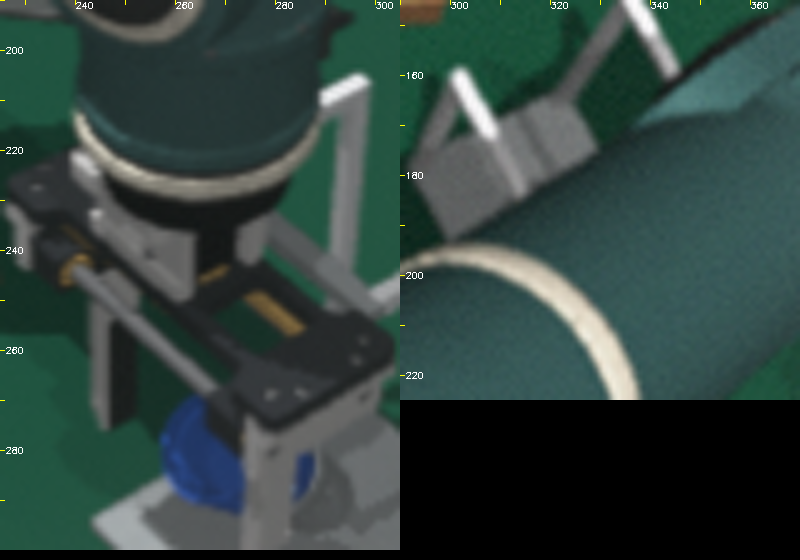

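The fingers straddle the cup, with the bar just behind the body. Next I'll ease towards the bar.

Emit:
move_arm:
  series:
    - [0.26,0.14,0,0,0]
    - [0.53,0.29,0,0,0]
    - [0.53,0.29,0,0,0]

```text
clock: 4.2
position: [520.1, -320.4, 100.5]
tcp_rot: [0.969, 0.248, 0.0, -0.0]
force: [-1.0, -0.1, 0.3]
finger_gap: 94.4
grasp_force: 0.0
```

Emit:
move_arm:
  series:
    - [0.09,0.05,0,0,0]
    - [0.18,0.1,0,0,0]
    - [0.18,0.1,0,0,0]

```text
clock: 4.5
position: [521.4, -319.8, 100.4]
tcp_rot: [0.969, 0.248, -0.0, -0.0]
force: [-0.4, 0.7, -0.4]
finger_gap: 93.9
grasp_force: 0.0
```

Emit:
move_arm:
  series:
    - [0,0,0,0,100]
    - [0,0,0,0,160]
    - [0,0,0,0,255]
    - [0,0,0,0,255]
    - [0,0,0,0,255]
    - [0,0,0,0,255]
    - [0,0,0,0,255]

```text
clock: 5.2
position: [521.3, -319.9, 100.5]
tcp_rot: [0.969, 0.248, -0.0, 0.0]
force: [-0.3, -0.3, 0.8]
finger_gap: 53.4
grasp_force: 30.0
```

Emit:
move_arm:
  series:
    - [-0.15,-0.08,0.25,0,255]
    - [-0.3,-0.16,0.49,0,255]
    - [-0.5,-0.27,0.82,0,255]
    - [-0.75,-0.41,1.23,0,255]
    - [-1.0,-0.55,1.64,0,255]
    - [-1.0,-0.55,1.64,0,255]

```text
clock: 5.8
position: [511.1, -325.8, 117.6]
tcp_rot: [0.969, 0.248, 0.0, 0.0]
force: [-0.5, -0.7, 0.3]
finger_gap: 53.2
grasp_force: 30.0
```

```bash
python3 - <<'E'
from h import *
s=manip.read_state(); print(np.round(s["position"],1),np.round(s["force"],1))
t=tile(vision.snapshot("side")["frame"],225,190,100,140,4); cv2.imwrite("pics/E.png",t)
E
```

```text
[ 511.1 -325.8  117.6] [-0.5 -0.7  0.3]
```

View pics/E.png

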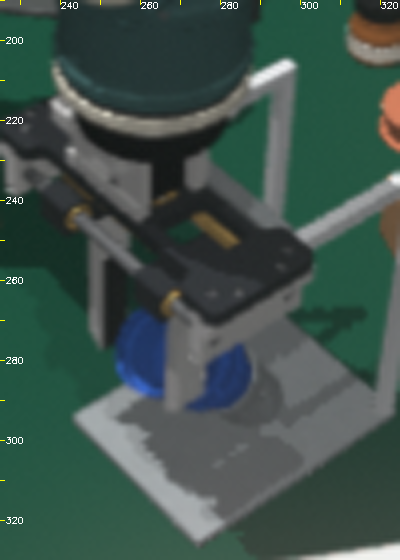

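The cup is sliding out with low forces; I'll keep pulling along the axis, then go up.

Emit:
move_arm:
  series:
    - [-0.4,-0.22,0.66,0,255]
    - [-0.8,-0.43,1.31,0,255]
    - [-1.2,-0.65,1.97,0,255]
    - [-1.6,-0.86,2.62,0,255]
    - [-2.0,-1.08,3.28,0,255]
    - [-2.5,-1.35,4.1,0,255]
    - [-3.0,-1.62,4.92,0,255]
    - [-3.5,-1.89,5.74,0,255]
    - [-5,-2.6,8,0,255]
    - [-7,-3.5,11,0,255]
    - [-8,-4,14,0,255]
    - [-8,-4,14,0,255]

```text
clock: 7.05
position: [430.4, -367.7, 260.9]
tcp_rot: [0.969, 0.246, 0.002, 0.002]
force: [-0.3, 0.0, -0.6]
finger_gap: 53.0
grasp_force: 30.0
```

```bash
python3 - <<'E'
from h import *
s=manip.read_state(); p=np.array(s["position"]);print(np.round(p,1),np.round(s["force"],1),s["finger_gap"])
S=vision.snapshot("side"); c=proj(S,p)[0].astype(int); print(c)
t1=tile(S["frame"],c[0]-50,c[1]-50,100,100,4)
t2=tile(S["frame"],235,250,100,75,4); T=vision.snapshot("top")["frame"]
cv2.imwrite("pics/F.png",np.hstack([t1,np.vstack([t2,tile(T,290,180,100,25,4)])]))
E
```

```text
[ 430.4 -367.7  260.9] [-0.3  0.  -0.6] 52.951600807006955
[224 247]
```

View pics/F.png

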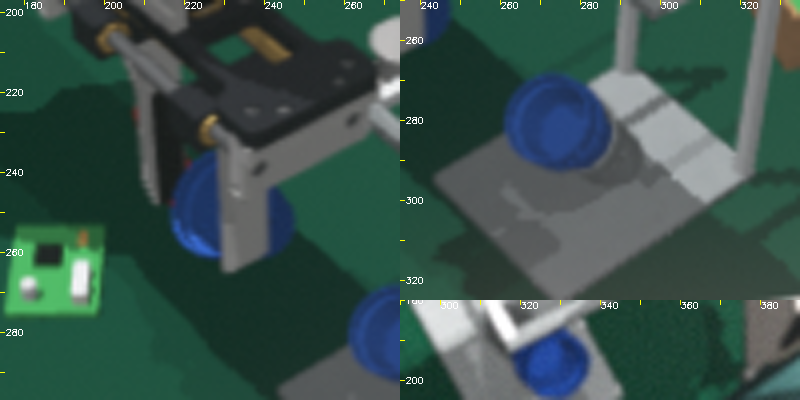

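The top cup is in the grip and two cups remain in the stand. Now I'll measure the held cup's lean from its silhouette, since this view shows it in profile.

```bash
cat > lean.py <<'E'
from h import *
from scipy.optimize import least_squares
def hull(l,dx,dz,dy=0):
    th=np.linspace(0,2*np.pi,60)[:,None]; a=np.array([-np.sin(l),0,np.cos(l)]);u=np.array([-np.cos(l),0,-np.sin(l)])
    rc=np.array([dx,dy,dz]); return np.vstack([rc+a*(h-45)+r*(np.cos(th)*u+np.sin(th)*[0,1,0]) for h,r in((45,27),(36,27),(35,24),(0,17))])
def lean(s,S,yaw,dirs,g=(.65,11,-2)):
    p=np.array(s["position"]); c=proj(S,p-[0,0,20])[0].astype(int); x,y=c-35
    f=S["frame"][y:y+70,x:x+60].astype(int); m=((f[...,2]>f[...,0]+30)&(f[...,2]>f[...,1]+15)).astype(np.uint8)
    _,lab,st,_=cv2.connectedComponentsWithStats(m); print(st[1:][st[1:,4]>15].tolist(),(x,y))
    v,u=np.nonzero(m&(np.isin(lab,[i for i in range(1,len(st)) if st[i,4]>15 and st[i,0]+st[i,2]<58])))
    D=np.array([[np.cos(t),np.sin(t)] for t in np.radians(dirs)]); E=(np.c_[u+x,v+y]@D.T).max(0)
    w=lambda q:frame((p[0],p[1],yaw),hull(q[0]/50,q[1],q[2])+[0,0,p[2]])
    r=lambda q:np.r_[(proj(S,w(q))@D.T).max(0)-E,(q[1]-g[1])/4,(q[2]-g[2])/3]
    o=least_squares(r,[g[0]*50,g[1],g[2]],loss="soft_l1"); print(o.x[0]/50,o.x[1:],o.cost,o.fun.round(1).tolist())
E
python3 - <<'E'
from lean import *
s=manip.read_state(); lean(s,vision.snapshot("side"),0.496,range(-15,200,15))
for l in(.4,.6,.8,1.): print(l,end=' ');lean(s,vision.snapshot("side"),0.496,range(-15,200,15),(l,11,-2))
E
```

```text
[[27, 15, 14, 28, 267], [51, 25, 7, 17, 75]] (np.int64(190), np.int64(220))
-0.14354386082841356 [ 8.11865736 23.79339704] 48.84818356061269 [13.0, 12.1, 6.8, 2.5, 1.6, 0.3, -0.6, -0.7, 0.1, 0.4, 0.5, 0.7, 0.3, 3.8, 6.3, -0.7, 8.6]
0.4 [[27, 15, 13, 28, 266], [51, 25, 7, 17, 75]] (np.int64(190), np.int64(220))
-0.1435835690220357 [ 8.08393931 23.69806786] 50.89048933534057 [13.0, 13.1, 7.5, 2.9, 1.6, 0.3, -0.6, -0.7, -0.1, 0.5, 0.6, 0.8, 0.4, 3.8, 6.3, -0.7, 8.6]
0.6 [[27, 15, 13, 28, 271], [51, 25, 7, 17, 73]] (np.int64(190), np.int64(220))
-0.13609897458448023 [ 7.91955282 22.9320662 ] 49.234023451955196 [12.8, 13.1, 7.3, 2.6, 1.2, 0.1, -0.5, -0.4, 0.1, 0.3, 0.7, 0.5, 0.2, 3.9, 6.2, -0.8, 8.3]
0.8 [[27, 16, 13, 27, 268], [51, 25, 7, 17, 74]] (np.int64(190), np.int64(220))
-0.1368755875257777 [ 7.9110236  22.83860697] 49.48351919245689 [13.1, 13.1, 7.3, 2.6, 1.2, 0.1, -0.5, -0.3, -0.0, 0.4, 0.8, 0.5, 0.3, 3.9, 6.2, -0.8, 8.3]
1.0 [[27, 16, 13, 27, 268], [51, 25, 7, 17, 72]] (np.int64(190), np.int64(220))
1.8675720270624714 [-15.10442166  -0.08631741] 56.734498003020995 [11.9, 13.2, 8.0, 2.3, -0.3, -0.3, 0.3, 0.8, 0.6, -0.3, -1.3, 0.1, 3.9, 7.8, 9.1, -6.5, 0.6]
```

```bash
sed -i 's/<58\]/<60]/' lean.py; python3 - <<'E'
from lean import *
s=manip.read_state(); S=vision.snapshot("side")
for l in(.3,.6,.9): lean(s,S,0.496,range(-15,180,15),(l,11,-2))
E
```

```text
[[27, 16, 13, 27, 268], [51, 25, 7, 17, 73]] (np.int64(190), np.int64(220))
0.6798830988303063 [ 6.81629319 -0.53124605] 0.9630813104888463 [0.5, 0.1, -0.2, -0.0, 0.5, 0.1, 0.4, 0.1, -0.1, -0.3, 0.1, 0.0, 0.2, -1.0, 0.5]
[[27, 16, 13, 27, 268], [51, 25, 7, 17, 73]] (np.int64(190), np.int64(220))
0.6798829335992115 [ 6.81629539 -0.53124611] 0.9630813104842084 [0.5, 0.1, -0.2, -0.0, 0.5, 0.1, 0.4, 0.1, -0.1, -0.3, 0.1, 0.0, 0.2, -1.0, 0.5]
[[27, 16, 13, 27, 268], [51, 25, 7, 17, 73]] (np.int64(190), np.int64(220))
0.6798829361713569 [ 6.81629468 -0.53124456] 0.9630813104811828 [0.5, 0.1, -0.2, -0.0, 0.5, 0.1, 0.4, 0.1, -0.1, -0.3, 0.1, 0.0, 0.2, -1.0, 0.5]
```

The fit is good: lean 0.68 rad, which is below the roughly 0.82 rad self-righting limit of the heavy base. I'll carry the cup to the dispenser.

Emit:
move_arm:
  series:
    - [0,1,2,0,255]
    - [0.2,4,3,3,255]
    - [0.5,8,3,6,255]
    - [0.7,12,3,10,255]
    - [1,16,3,13,255]
    - [1.2,20,3,17,255]
    - [1.5,24,3,20,255]
    - [1.8,28,3,24,255]
    - [2.1,32,3,27,255]
    - [2.4,36,3,30,255]
    - [2.7,40,3,34,255]
    - [3,44,2,37,255]
    - [3.2,47,0,40,255]
    - [3.4,50,-3,43.1,255]
    - [3.6,52,-6,43.1,255]
    - [3.6,53.3,-9,43.1,255]
    - [3.6,53.3,-12,43.1,255]
    - [3.6,53.3,-12,43.1,255]
    - [3.6,53.3,-12,43.1,255]

```text
clock: 9.35
position: [467.4, 167.3, 137.2]
tcp_rot: [0.81, 0.586, -0.001, 0.0]
force: [0.3, -0.6, 0.2]
finger_gap: 53.1
grasp_force: 30.0
```

```bash
python3 - <<'E'
from lean import *
s=manip.read_state(); S=vision.snapshot("side"); print(s["position"],s["finger_gap"])
lean(s,S,1.253,range(-15,200,15),(.68,9,-1))
T=vision.snapshot("top"); p=np.array(s["position"]); c=proj(S,p)[0].astype(int)-[50,50]; d=proj(T,p)[0].astype(int)-[50,50]
cv2.imwrite("pics/G.png",np.hstack([tile(S["frame"],*c,100,100,4),tile(T["frame"],*d,100,100,4)]))
E
```

```text
[467.40310033 167.26715583 137.22703378] 53.08723511042779
[[28, 21, 16, 18, 230]] (np.int64(182), np.int64(125))
0.7463287242205044 [ 6.44999701 -0.77085762] 3.0157576079768367 [1.1, 2.3, 1.0, 0.3, 0.4, -0.1, -0.3, 0.1, -0.2, 0.0, 0.3, -0.3, -0.2, 0.5, 0.2, -0.6, 0.1]
```

View pics/G.png

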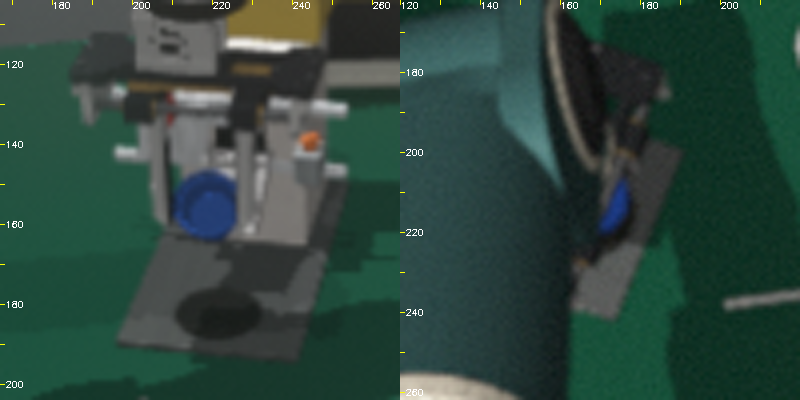

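The cup is still held leaning away from the hopper (seen at (217,155)). Lowering to touch.

Emit:
move_arm:
  series:
    - [0,-0.15,-2.5,0,255]
    - [0,-0.15,-5,0,255]
    - [0,-0.15,-7,0,255]
    - [0,-0.15,-7.8,0,255]
    - [0,-0.15,-8,0,255]
    - [0,-0.15,-8,0,255]

```text
clock: 10.05
position: [467.9, 166.3, 57.8]
tcp_rot: [0.81, 0.586, 0.001, 0.0]
force: [0.7, -0.2, -0.2]
finger_gap: 53.4
grasp_force: 30.0
```

Emit:
move_arm:
  series:
    - [0,0,-0.1,0,255]
    - [0,0,-0.1,0,255]

```text
clock: 10.25
position: [467.7, 166.4, 56.6]
tcp_rot: [0.81, 0.586, 0.001, 0.0]
force: [0.3, -0.2, 0.3]
finger_gap: 52.5
grasp_force: 30.0
```

Emit:
move_arm:
  series:
    - [0,0,-0.1,0,255]
    - [0,0,-0.1,0,255]

```text
clock: 10.45
position: [467.7, 165.9, 55.3]
tcp_rot: [0.81, 0.586, 0.0, 0.0]
force: [-1.4, -3.5, 7.3]
finger_gap: 53.0
grasp_force: 30.0
```

Contact. I'll try levering the cup upright a little about its foot edge by moving towards the hopper.

Emit:
move_arm:
  series:
    - [0.05,0.14,0,0,255]
    - [0.1,0.29,0.04,0,255]
    - [0.16,0.48,0.1,0,255]
    - [0.16,0.48,0.1,0,255]

```text
clock: 10.85
position: [469.3, 169.9, 56.6]
tcp_rot: [0.81, 0.586, -0.0, 0.0]
force: [-4.3, -9.4, 18.7]
finger_gap: 53.4
grasp_force: 30.0
```

```bash
python3 - <<'E'
from lean import *
s=manip.read_state(); S=vision.snapshot("side"); print(s["position"],s["finger_gap"])
lean(s,S,1.253,range(-15,200,15),(.68,8,-1))
E
```

```text
[469.29252576 169.89082944  56.62203186] 53.43734136943358
[[28, 22, 16, 17, 220]] (np.int64(184), np.int64(146))
0.6828731221125999 [ 6.33326601 -1.12273134] 2.1596812505389185 [1.2, 1.5, 0.8, 0.4, -0.0, 0.0, -0.1, 0.1, -0.1, 0.1, -0.2, -0.2, 0.1, 0.7, 0.6, -0.4, -0.0]
```

Emit:
move_arm:
  series:
    - [0.06,0.19,0.12,0,255]
    - [0.12,0.38,0.21,0,255]
    - [0.19,0.57,0.29,0,255]
    - [0.25,0.76,0.36,0,255]
    - [0.25,0.76,0.36,0,255]

```text
clock: 11.4
position: [471.5, 179.0, 59.5]
tcp_rot: [0.81, 0.587, 0.0, -0.0]
force: [-0.3, 0.3, -1.0]
finger_gap: 53.0
grasp_force: 30.0
```

```bash
python3 - <<'E'
from lean import *
s=manip.read_state(); S=vision.snapshot("side"); print(s["position"],s["finger_gap"])
lean(s,S,1.253,range(-15,200,15),(.5,8,-1))
E
```

```text
[471.45470779 178.96060919  59.46745225] 53.00030859745494
[[28, 22, 16, 17, 221]] (np.int64(184), np.int64(143))
0.7079855896059075 [ 6.48376613 -0.38990957] 2.2937110969429355 [1.4, 1.8, 0.7, 0.1, 0.3, -0.0, -0.1, 0.5, -0.1, -0.2, -0.2, 0.1, 0.1, 0.3, 0.1, -0.4, 0.2]
```

It stayed firm in the grip, so I'll go back to the touch point and let it right itself.

Emit:
move_arm:
  series:
    - [-0.2,-0.6,0,0,255]
    - [-0.42,-1.3,0,0,255]
    - [-0.42,-1.3,-0.2,0,255]
    - [-0.42,-1.3,-0.33,0,255]
    - [-0.42,-1.3,-0.33,0,255]

```text
clock: 11.95
position: [467.2, 165.2, 56.1]
tcp_rot: [0.81, 0.586, -0.0, 0.0]
force: [-1.3, -3.7, 6.7]
finger_gap: 53.1
grasp_force: 30.0
```

Emit:
move_arm:
  series:
    - [0,0,0.06,0,255]
    - [0,0,0.06,0,255]
    - [0,0,0.06,0,30]
    - [0,0,0.06,0,30]
    - [0,0,0.06,0,30]
    - [0,0,0.06,0,0]
    - [0,0,0.06,0,0]
    - [0,0,0.06,0,0]

```text
clock: 12.75
position: [467.2, 165.6, 56.7]
tcp_rot: [0.81, 0.586, -0.0, -0.0]
force: [-0.8, 0.9, 0.4]
finger_gap: 93.1
grasp_force: 0.0
```

```bash
python3 - <<'E'
from lean import *
S=vision.snapshot("side"); T=vision.snapshot("top")
cv2.imwrite("pics/H.png",np.hstack([tile(S["frame"],170,110,100,100,4),tile(T["frame"],120,165,100,100,4)]))
E
```

```text
(no output)
```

View pics/H.png

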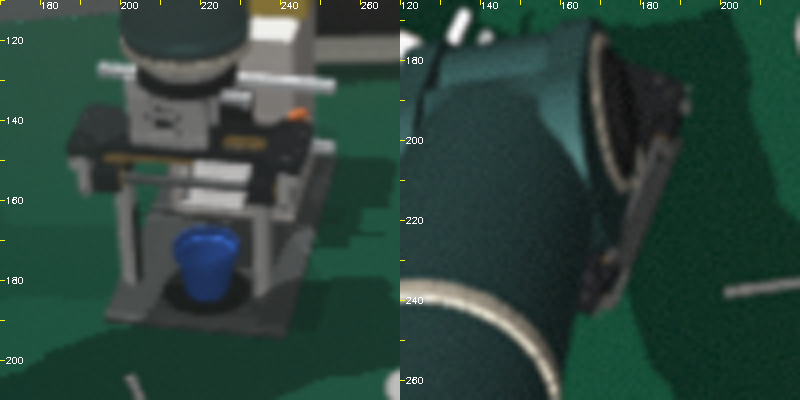

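The cup stands upright on the pad at (219,178), slightly left of centre. I'll retreat up and away, then measure.

Emit:
move_arm:
  series:
    - [-0.1,-0.4,2,0,0]
    - [-0.3,-0.9,6,0,0]
    - [-0.3,-0.9,11,0,0]
    - [-0.3,-0.9,16,0,0]
    - [-0.3,-0.9,20,0,0]
    - [-3,-3,22,0,0]
    - [-7,-6,22,0,0]
    - [-10,-10,22,0,0]
    - [-10,-14,22,0,0]
    - [-10,-14,22,0,0]

```text
clock: 13.85
position: [366.6, 22.0, 277.2]
tcp_rot: [0.811, 0.585, 0.001, -0.0]
force: [0.3, 0.9, -0.4]
finger_gap: 94.0
grasp_force: 0.0
```

```bash
python3 - <<'E'
from lean import *
q=np.load("disp.npy"); pad=frame(q,[-110,0,8])[0]; c0=frame(q,[-110,0,0])[0]
print(manip.read_state()["position"])
data=[]
for n in("side","top"):
    S=vision.snapshot(n); c=proj(S,pad+[0,0,22])[0].astype(int); x,y=c-22; f=S["frame"][y:y+44,x:x+44].astype(int)
    m=(f[...,2]>f[...,0]+30)&(f[...,2]>f[...,1]+15); v,u=np.nonzero(m); print(n,m.sum(),u.min()+x,u.max()+x,v.min()+y,v.max()+y)
    dk=(f.sum(2)<90); 
    D=np.array([[np.cos(t),np.sin(t)] for t in np.radians(range(0,360,20))]); data.append((S,D,(np.c_[u+x,v+y]@D.T).max(0)))
H=hull(0,0,45); from scipy.optimize import least_squares
r=lambda p,dd:np.concatenate([(proj(S,H+pad+[p[0],p[1],0])@D.T).max(0)-E for S,D,E in dd])
for dd in(data[:1],data[1:],data):
    if all(len(d) for d in dd):
        o=least_squares(r,[1,1],args=(dd,),loss="soft_l1"); w=o.x; cc,ss=np.cos(q[2]),np.sin(q[2]); print(w.round(1),"disp frame",round(cc*w[0]+ss*w[1],1),round(-ss*w[0]+cc*w[1],1),o.cost.round(2))
E
```

```text
[366.57853022  22.04613322 277.17720115]
side 245 213 229 166 184Traceback (most recent call last):
  File "<stdin>", line 7, in <module>
    return umr_minimum(a, axis, None, out, keepdims, initial, where)
ValueError: zero-size array to reduction operation minimum which has no identity
```

Emit:
move_arm:
  series:
    - [0,3,2,0,100]
    - [-1,8,3,0,200]
    - [-1,13,3,0,255]
    - [-1,18,3,0,255]
    - [0,22,3,0,255]
    - [1,26,3,0,255]
    - [3,29.5,3,0,255]
    - [4,29.5,3,0,255]
    - [4,29.5,3,0,255]

```text
clock: 14.85
position: [407.5, 321.2, 305.5]
tcp_rot: [0.81, 0.587, -0.001, 0.0]
force: [-0.0, -0.4, 0.1]
finger_gap: 25.4
grasp_force: 0.0
```

```bash
cat > cup.py <<'E'
from lean import *
q=np.load("disp.npy"); pad=frame(q,[-110,0,8])[0]
def loc(w): d=np.array(w)-[q[0],q[1],0]; c,s=np.cos(q[2]),np.sin(q[2]); return np.round([c*d[0]+s*d[1],-s*d[0]+c*d[1],d[2]],1)
def cup():
    data=[]
    for n in("side","top"):
        S=vision.snapshot(n); c=proj(S,pad+[0,0,22])[0].astype(int); x,y=c-22; f=S["frame"][y:y+44,x:x+44].astype(int)
        m=(f[...,2]>f[...,0]+30)&(f[...,2]>f[...,1]+15); v,u=np.nonzero(m); print(n,m.sum())
        if m.sum()<100: continue
        D=np.array([[np.cos(t),np.sin(t)] for t in np.radians(range(0,360,20))]); data.append((S,D,(np.c_[u+x,v+y]@D.T).max(0)))
    H=hull(0,0,45)
    r=lambda p,dd:np.concatenate([(proj(S,H+pad+[p[0],p[1],0])@D.T).max(0)-E for S,D,E in dd])
    for dd in [[d] for d in data]+[data]:
        o=least_squares(r,[1,1],args=(dd,),loss="soft_l1"); print("cup disp frame",loc(pad+[*o.x,0]),o.cost.round(2))
E
python3 - <<'E'
from cup import *
import pickle
cup(); S=pickle.load(open("S0.pkl","rb")); a,b=S["side"],S["top"]
for nm,u,v in(("up/rod1 +y",(196,127),(108.7,230.9)),("up/rod1 -y",(253,131),(136.3,167.4)),("low/rod2 +y",(196,142),(116,233)),("low/rod2 -y",(253,146.5),(140.8,173.8)),("tab",(207.5,123.2),(120.3,214.9))): print(nm,loc(tri([(a,u),(b,v)])))
s=manip.read_state(); print("tcp",loc(s["position"]),np.round(s["position"],1),s["finger_gap"])
E
```

```text
side 243
top 256
cup disp frame [-107.8    1.8    8. ] 1.02
cup disp frame [-110.2   -1.1    8. ] 0.33
cup disp frame [-109.8   -0.     8. ] 3.12
up/rod1 +y [ -2.2 108.5 146.4]
up/rod1 -y [ -3.7 -88.6 149.6]
low/rod2 +y [ -3.8 110.3  89.6]
low/rod2 -y [  0.4 -86.4  87.4]
tab [-28.6  57.8 178.9]
tcp [-22.2 105.4 306.3] [406.7 320.2 306.3] 17.238538596673074
```

The cup is centred within 2 mm. The rods are at z≈148 behind the tab, so the path is clear. Lowering beside the tab.

Emit:
move_arm:
  series:
    - [0.2,-1.1,-4,0,255]
    - [0.2,-1.1,-8,0,255]
    - [0.2,-1.1,-12,0,255]
    - [0.2,-1.1,-13.3,0,255]
    - [0.2,-1.1,-13.3,0,255]

```text
clock: 15.45
position: [408.4, 308.9, 173.2]
tcp_rot: [0.81, 0.586, -0.001, 0.0]
force: [0.1, -0.5, 0.9]
finger_gap: 0.2
grasp_force: 0.0
```

Emit:
move_arm:
  series:
    - [0.48,-0.16,0,0,255]
    - [0.95,-0.31,0,0,255]
    - [1.43,-0.47,0,0,255]
    - [1.9,-0.62,0,0,255]
    - [2.38,-0.78,0,0,255]
    - [2.85,-0.94,0,0,255]
    - [3.33,-1.09,0,0,255]
    - [3.8,-1.25,0,0,255]
    - [3.8,-1.25,0,0,255]

```text
clock: 16.35
position: [447.9, 296.7, 173.6]
tcp_rot: [0.81, 0.586, 0.0, 0.0]
force: [0.9, -0.7, -0.7]
finger_gap: -0.3
grasp_force: 0.0
```

```bash
python3 - <<'E'
from cup import *
s=manip.read_state(); print("tcp",loc(s["position"]),np.round(s["force"],1),s["finger_gap"])
E
```

```text
tcp [-31.6  59.  173.6] [ 0.9 -0.7 -0.7] -0.2733637305428367
```

```bash
cat > tab.py <<'E'
from cup import *
def tab():
    for n in("side","top"):
        S=vision.snapshot(n)
        f=S["frame"].astype(int); m=(f[...,0]>110)&(f[...,1]<70)&(f[...,2]<80)
        best=[(abs(np.subtract(*[proj(S,frame(q,[-30,yy,165]))[0],0])),yy) for yy in(0,)]
        c=proj(S,frame(q,[-30,30,165]))[0].astype(int); M=np.zeros_like(m); M[c[1]-18:c[1]+18,c[0]-22:c[0]+22]=1
        v,u=np.nonzero(m&M)
        if len(u): 
            g=(u.mean(),v.mean()); Y=np.linspace(-10,70,161); P=proj(S,frame(q,np.c_[-30+0*Y,Y,165+0*Y])); print(n,len(u),"tab y",Y[np.argmin(((P-g)**2).sum(1))],np.sqrt(((P-g)**2).sum(1).min()).round(1))
        else: print(n,"no red")
E
python3 -c "
from tab import *
tab()"
```

```text
side 20 tab y 41.0 2.0
top no red
```

The tab is moving with the fingers (y≈41). Pushing on to the stop.

Emit:
move_arm:
  series:
    - [0.48,-0.16,0,0,255]
    - [0.95,-0.31,0,0,255]
    - [1.43,-0.47,0,0,255]
    - [1.9,-0.62,0,0,255]
    - [2.38,-0.78,0,0,255]
    - [2.85,-0.94,0,0,255]
    - [3.23,-1.06,0,0,255]
    - [3.5,-1.15,0,0,255]
    - [3.7,-1.21,0,0,255]
    - [3.7,-1.21,0,0,255]

```text
clock: 17.45
position: [483.9, 284.9, 173.6]
tcp_rot: [0.81, 0.586, -0.001, -0.0]
force: [-6.5, 0.7, -0.5]
finger_gap: 0.6
grasp_force: 3.1
```

Emit:
move_arm:
  series:
    - [0.1,-0.03,0,0,255]
    - [0.1,-0.03,0,0,255]

```text
clock: 17.65
position: [484.1, 284.9, 173.5]
tcp_rot: [0.81, 0.587, -0.001, -0.001]
force: [-13.2, 1.0, 3.5]
finger_gap: 0.3
grasp_force: 6.0
```

Emit:
move_arm:
  series:
    - [0.1,-0.03,0,0,255]
    - [0.1,-0.03,0,0,255]

```text
clock: 17.85
position: [484.2, 284.9, 173.5]
tcp_rot: [0.81, 0.587, -0.002, -0.001]
force: [-18.1, 0.8, 6.9]
finger_gap: 0.3
grasp_force: 9.1
```

```bash
python3 -c "
from tab import *
s=manip.read_state(); print('tcp',loc(s['position']),np.round(s['force'],1))
tab()"
```

```text
tcp [-31.5  20.8 173.5] [-18.1   0.8   6.9]
side 24 tab y 3.5 1.5
top no red
```

Emit:
move_arm:
  series:
    - [0.14,-0.05,0,0,255]
    - [0.14,-0.05,0,0,255]
    - [0.14,-0.05,0,0,255]

```text
clock: 18.25
position: [484.5, 284.9, 173.5]
tcp_rot: [0.809, 0.587, -0.002, -0.002]
force: [-26.7, 2.1, 12.0]
finger_gap: 0.4
grasp_force: 13.3
```

Emit:
move_arm:
  series:
    - [-0.5,0.16,0,0,255]
    - [-1.5,0.5,0,0,255]
    - [-3,1,0,0,255]
    - [-5,1.7,2,0,255]
    - [-7,2,6,0,255]
    - [-8,3,10,0,255]
    - [-8,7,13,0,255]
    - [-8,11,13,0,255]
    - [-10,16,13,0,255]
    - [-12,20,13,0,255]
    - [-12,20,13,0,255]
    - [-12,20,13,0,255]

```text
clock: 19.45
position: [366.2, 484.7, 303.4]
tcp_rot: [0.809, 0.587, -0.0, 0.0]
force: [0.5, -0.7, -0.2]
finger_gap: 0.2
grasp_force: 0.0
```

```bash
python3 -c "
from tab import *
tab(); cup()
S=vision.snapshot('side'); T=vision.snapshot('top')
cv2.imwrite('pics/I.png',np.hstack([tile(S['frame'],185,100,80,100,5),tile(T['frame'],100,165,80,100,5)]))
print(manip.read_state()['clock'],manip.read_state()['position'])"
```

```text
side 32 tab y 1.5 2.3
top 27 tab y 1.5 0.9
side 248
top 274
cup disp frame [-107.3    2.5    8. ] 0.61
cup disp frame [-110.5   -1.     8. ] 2.11
cup disp frame [-109.9    0.5    8. ] 5.24
19.75 [368.11266841 483.16223127 304.02844227]
```

View pics/I.png

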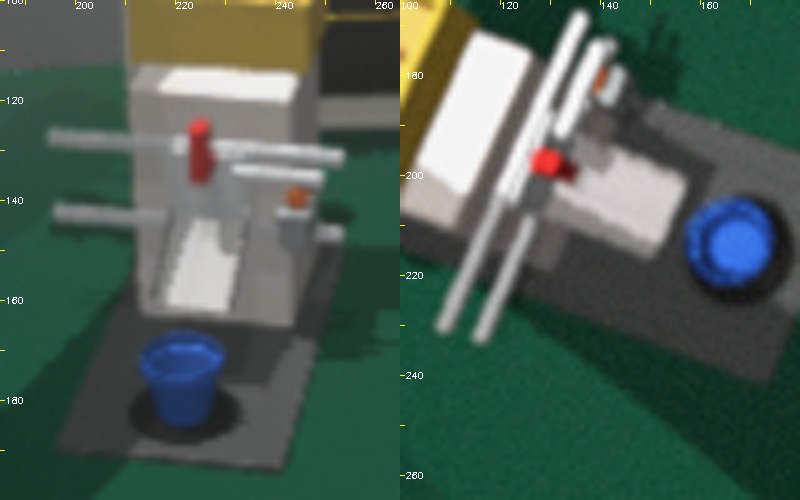

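The final picture shows the cup upright on the pad. The tab sits mid-chute, hard against its stop, and the orange catch is up. Handing in.

```bash
python3 -c "
from station import manip
print(manip.close_job())"
```

```text
the job is handed in; nothing more can be done
None
```

I handed the job in: the top cup stands upright on the pad within about 2 mm of its centre, the gate is pushed against its stop with the catch looking sprung up in the last picture, and the other two cups were still in the stand after the lift; no verdict came back.

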